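# Balance the algae scraper on the drip rest, head under the ledge

## Robot

A 6-joint arm with a two-finger parallel gripper is mounted at the origin on the work surface. World frame = base frame: x ahead of the robot, y to its left, z up, the work surface at z = 0. Lengths are in m, angles in rad, forces in N, time in s.
With the tool pointing down it reaches from about 0.35 to 0.975 m from the base axis. Payload 4.9 kg.
Tool frame: the origin (TCP) lies at the very end of the fingers, on their centre line; the grasp point (between the pads) lies 19 mm behind it; z points along the fingers, y is the line along which they close (so a half turn about z gives the same grasp; the last joint's range is limited). The gripper opens to 85 mm and grips with 20 to 120 N. Pads are 22 mm wide; open, the fingers measure 114 mm over their backs; the gripper's body (76 mm by 85 mm) begins 54 mm behind the grasp point. The pads swing forward as they close: fully open they stand 13 mm farther back than shut.
Start: joints at [-1.363, 0.053, 1.613, -0, 1.476, -0.119], TCP at [0.201, -0.592, 0.231] pointing down, gripper open.
Joint ranges: [-3.01, 3.01], [-1.01, 2.22], [0.06, 2.58], [-1.02, 4.17], [0.09, 2.62], [-3.14, 3.14]. Speed limits (rad/s): [2.57, 2.57, 3.14, 3.14, 3.14, 3.14].

## Interface

Orientations are given as a unit quaternion [w, x, y, z].
In Python, from plant import manip gives the robot as it stands.
- The arm moves only by the tool move_arm, never from a script. Its argument "plan" is a list that holds one entry, the list of rows, each a list of 7 numbers: the shift along the tool's x, y, z as a fraction of full scale, then the turn, a rotation vector about the tool's x, y, z as a fraction of full scale, then the closure, from 0 (fully open) to 1 (shut). In form: [[[dx, dy, dz, wx, wy, wz, fingers], ...]]. A call has exactly 10 rows; each row shifts and turns the commanded pose from where the row before left it, along the tool's axes as they then stand; what a row does not reach is not made up. Full scale, the value 1, is 0.12 m for a shift and 0.15 rad for a turn. A row lasts 1/8 s, in which the tool goes at most 62.5 mm and 10.7 degrees, less where a joint would pass 70% of its speed; a pose out of reach is approached as far as the arm can. A call with a number of a shift or a turn outside -1 to 1 is refused whole. A call with a gripper value outside its range is refused whole. The fingers move at their own pace and stop on an object; the grip force is fixed at half the most. Time passes only in rows, so rows that do not move let the fingers close, or fill a call up. It gives the time, the measured TCP pose, the force, the opening and the grip force at its end, in the units of the state.
- manip.state(): the state, without advancing time (a new reading comes with each control period).
- manip.grab_frame(name): name is "scene" or "side" or "wrist"; returns a dict with "pixels" (384x512x3 uint8, blue, green, red), "depth" (384x512 float32, m along the optical axis (not along the pixel's ray), 0 where there is no reading), "vfov" (degrees; the focal length in pixels is half the picture's height over the tangent of half this angle, whatever the lens; pixels are square), "cx", "cy" (the principal point, pixels), "view" (4x4, takes a point from world to camera coordinates). Camera axes: x right, y down, z forward; pixel columns grow to the right and rows downward; lengths in m; the calibration is good to about 2 mm. The wrist camera is an equidistant fisheye: a pixel r from the principal point sees the ray r / f radians off the axis. A picture is of the moment at which its call begins.
- manip.job_done(): hands the job in; it is judged then, once.
The state is a dict: "time": time; "joint_pos": joint angles; "joint_vel": joint speeds; "joint_efforts": joint torques, N m; "tool_pos": TCP position; "tool_rot": TCP orientation; "contact_force": force on the tool from outside, world axes, zero at the start; "ft_torque": the same for the moment, N m; "gripper_width": opening from 0.0 (shut) to 1.0 (fully open); "grasp_force": force on a finger pad.
Only numpy, scipy, OpenCV 4.12 (cv2) and the standard library are available. Lean on these libraries where they do the work, as an engineer would, in place of code of your own. Each camera call takes 0.05 s, during which the arm holds its last target. There are 200 camera calls.

## Task

Put the algae scraper away to dry: take it at its balance point and carry it level, slide its heavy head in under the low plywood ledge without touching the ledge, and, with the gripper right above the single small drip rest, lower it so that it lies level on that rest alone, pointing straight in and balanced when you let go. How the ballast sits inside the scraper differs each time, so find the balance point by feel (a low trial lift is fine, a steep tilt is not); leave the other things where they are.

Things in the scene. Friction and masses are not known exactly. Their poses are not given: they have to be found in the camera images.
- scraper: algae scraper, one rigid loose piece 360 mm long, starting flat on the shelf: straight pale green plastic handle (x = -180 to +120 mm) and a flat grey head with steel plates (x = +120 to +180 mm, 62 mm wide, 66 at the end blade, 24 mm high). Origin: on the underside, centre line, midway between the ends; x along the handle towards the head, z up. Mass 0.40 to 0.44 kg, with ballast fixed out of sight inside
- bar_axis (a point): on the handle's grip axis, 20 mm above the scraper's origin; same axes. Handle section: round bar 24 mm in diameter about this axis (top 32 mm above the underside), merging below into a flat-bottomed keel 16 mm wide; grip across the round bar at this height. Slippery plastic: held far from the balance point it may swivel in the fingers
- tip (a point): on the scraper's underside at the outer end of the head (x = +180 mm). The balance point (centre of mass) cannot be seen: it lies on the centre line, anywhere from x = 0 to +100 mm of the scraper, i.e. 180 to 80 mm from this end, and stays where it is during a run
- rest: drip rest: fixed small wooden block with a rubber top, alone in front of the ledge, 22 mm long (x), 44 mm wide (y), 50 mm tall, with a thin foot plate 42 x 70 x 4 mm. Origin: centre of its underside, on the shelf. x points level, straight in under the ledge. The scraper stays only with its balance point over the 22 mm length, keel on the middle, its x along the rest's x
- rest_top (a point): centre of the rest's flat top, 50 mm above the shelf; x axis straight in under the ledge
- ledge: low fixed plywood ledge behind the rest, same axes as the rest: board 200 mm deep (x), 300 mm wide (y), 12 mm thick, underside 104 mm and top 116 mm above the shelf, on a 12 mm panel at each end of its width (276 mm clear between), open front and rear. Origin: on the shelf below the middle of its front edge, 55 mm in +x from the rest's centre; board from x = 0 to +200 mm
- ledge_edge (a point): middle of the ledge's front lower edge, 104 mm above the shelf
- jar: amber glass screw-top jar, 62 mm across, 85 mm tall, standing on top of the ledge; origin under its centre; leave alone
- bioballs: grey ceramic lidded bio ball container, 84 mm across, 88 mm tall, standing on top of the ledge; origin under its centre; leave alone
- cone: red plastic feeding cone standing on its 80 mm wide rim, 85 mm tall, on the shelf; origin under its centre; leave alone
- tweezer: curved steel tweezer, 150 mm long, 9 mm high, lying flat on the shelf between the scraper and the rest's side; origin under its middle; leave alone
- magnet: black block-shaped glass-cleaning magnet 75 x 45 mm, 48 mm tall with its bow handle; origin under its centre; leave alone
- tin: plain aluminium fish food tin, 68 mm across, 75 mm tall; origin under its centre; leave alone
- testbottle: small white water test bottle, 32 mm across, 70 mm tall; origin under its centre; leave alone

How it is judged:
By the outcome, as a careful person would: the job done as asked, in the order asked, and still so for the second after the job is handed in, with the robot touching nothing.
It also fails if it takes over 58 s, if anything falls off the work surface, if the arm or the gripper's body presses on something with over 40 N, if the wrist force passes 120 N, or if a joint passes its speed limit or range.

## Working session

There is one attempt and no reset: what is moved stays moved. The work goes in short steps, Python scripts to look and compute and a tool call to move; the robot and the scene stay as the last step left them, time stands still between calls to the robot, and variables do not carry over. Pictures are saved under pics/ and viewed, at most 10 in all, crops included, and the job is handed in when it is done.

Besides the shell and the picture viewer there is one more tool, called after "Request:" in YAML: its name, and indented under it one key for each argument. move_arm: Moves the arm, as the interface text tells. Its arguments: {"type":"object","properties":{"plan":{"type":"array"}},"required":["plan"]}

```bash
mkdir -p pics; cat > h.py <<'E'
import numpy as np, cv2
from plant import manip
def grab(n,fn=None):
    f=manip.grab_frame(n)
    if fn: cv2.imwrite('pics/'+fn,f['pixels'])
    np.savez('last_'+n+'.npz',**{k:np.array(v) for k,v in f.items()})
    return f
def load(n): return dict(np.load('last_'+n+'.npz'))
def pts(f,uv,fish=False):
    F=192/np.tan(np.radians(float(f['vfov'])/2)); out=[]
    V=np.linalg.inv(f['view'])
    for u,v in uv:
        d=float(f['depth'][int(round(v)),int(round(u))]); x=(u-f['cx']); y=(v-f['cy'])
        if fish:
            r=np.hypot(x,y)+1e-9; t=r/F; k=np.tan(t)/r
            c=np.array([x*k*d,y*k*d,d,1])
        else: c=np.array([x/F*d,y/F*d,d,1])
        out.append((V@c)[:3])
    return np.array(out)
E
python3 - <<'E'
from h import *
a=grab('scene','s1.png');b=grab('side','d1.png')
print(a['view'],a['vfov'],b['view'],b['vfov']);s=manip.state();print(s)
E
```

```text
[[-7.57330750e-01  6.53030881e-01 -8.95976804e-04  4.04580913e-01]
 [ 5.32601923e-01  6.16872218e-01 -5.79485856e-01 -2.61992194e-01]
 [-3.77869456e-01 -4.39339657e-01 -8.14981803e-01  1.91384504e+00]
 [ 0.00000000e+00  0.00000000e+00  0.00000000e+00  1.00000000e+00]] 42.3880981683133 [[ 0.90203313 -0.43163744 -0.00503475 -0.47516326]
 [-0.29635498 -0.61075599 -0.73426892  0.25193242]
 [ 0.31386295  0.66382697 -0.67884005  1.08003615]
 [ 0.          0.          0.          1.        ]] 51.360196888424944
{'time': 0.1, 'joint_pos': array([-1.36300922e+00,  5.32902893e-02,  1.61417173e+00,  3.72139703e-05,
        1.47601403e+00, -1.18988623e-01]), 'joint_vel': array([-0.00054946,  0.00048214, -0.00258988, -0.00085132, -0.0020466 ,
        0.00165198]), 'joint_efforts': array([ 1.27515568e-04, -3.94899738e+01, -3.71363139e+01, -1.80286415e-04,
        3.88847271e-03, -1.30332660e-05]), 'tool_pos': array([ 0.20051746, -0.59135641,  0.23017733]), 'tool_rot': array([-9.41591738e-04,  9.86681722e-01,  1.62660052e-01, -2.32933794e-05]), 'contact_force': array([ 0.27131134,  0.05034854, -0.29349245]), 'ft_torque': array([ 0.02981371,  0.00348733, -0.01041571]), 'grasp_force': 0.0, 'gripper_width': 0.9989900850215322}
```

View pics/s1.png

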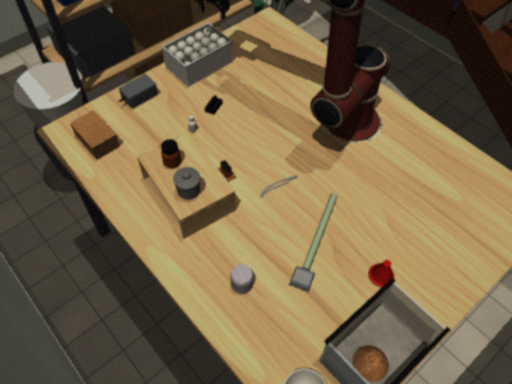

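View pics/d1.png

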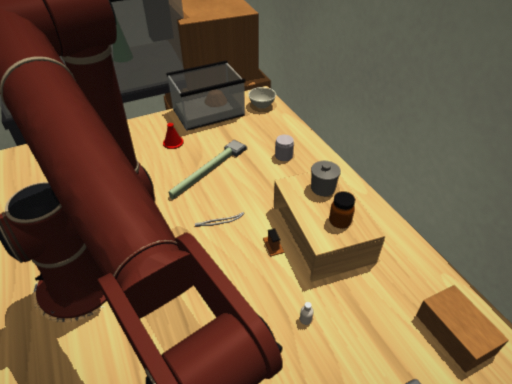

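The scene picture shows the scraper from handle end (333,197) to head (303,285), the tweezer at (278,186), the rest at (226,170) and the ledge around (185,190). In the side picture the scraper runs from (172,193) to (240,147), and the rest is at (273,240).

```bash
cat > m.py <<'E'
from h import *
def cloud(f):
    F=192/np.tan(np.radians(float(f['vfov'])/2)); d=f['depth']; v,u=np.mgrid[:384,:512]
    c=np.stack([(u-f['cx'])/F*d,(v-f['cy'])/F*d,d,np.ones_like(d)],-1)
    return (c@np.linalg.inv(f['view']).T)[...,:3]
if __name__=='__main__':
  for n,rb,lb,sb in (('scene',(212,240,155,182),(135,240,140,240),(285,345,185,292)),('side',(262,286,224,256),(265,385,150,290),(160,250,135,200))):
    f=load(n);P=cloud(f);B=f['pixels'].astype(int)
    def sel(b): return P[b[2]:b[3],b[0]:b[1]].reshape(-1,3)
    p=sel(lb);q=p[(abs(p[:,2]-.116)<.004)]
    r=cv2.minAreaRect(q[:,:2].astype(np.float32)*1000);print(n,'ledge',r,cv2.boxPoints(r),np.median(q[:,2]))
    p=sel(rb);q=p[(abs(p[:,2]-.050)<.005)]
    print('rest',len(q),q.mean(0),cv2.minAreaRect(q[:,:2].astype(np.float32)*1000))
    p=sel(sb);t=p[(p[:,2]>.012)&(p[:,2]<.05)]
    r=cv2.minAreaRect(t[:,:2].astype(np.float32)*1000);print('scr',r,cv2.boxPoints(r))
    h=p[(p[:,2]>.027)&(p[:,2]<.05)];m=h[:,:2].mean(0);_,_,V=np.linalg.svd(h[:,:2]-m);print('handle',len(h),m,V[0],((h[:,:2]-m)@V[0]).min(),((h[:,:2]-m)@V[0]).max())
    d=V[0]; s=(t[:,:2]-m)@d; print('ends',np.percentile(s,[0,1,99,100]),m+d*s.min(),m+d*s.max())
E
python3 m.py
python3 - <<'E'
from h import *
a=load('scene')['pixels'][130:300,120:350];cv2.imwrite('pics/c1.png',cv2.resize(a,None,fx=3.4,fy=3.4,interpolation=cv2.INTER_CUBIC))
E
```

```text
scene ledge ((687.113525390625, -133.3365478515625), (305.187744140625, 200.83657836914062), 82.4791030883789) [[ 567.5864    -271.47418  ]
 [ 766.6953    -297.76123  ]
 [ 806.6406       4.8010864]
 [ 607.53174     31.088135 ]] 0.11533696296544238
rest 65 [ 0.53342936 -0.11388985  0.049055  ] ((533.0468139648438, -114.7469253540039), (44.656002044677734, 24.62828254699707), 83.05773162841797)
scr ((478.53619384765625, 300.8127746582031), (362.37762451171875, 71.89617919921875), 22.963199615478516) [[297.6808  263.2232 ]
 [325.73035 197.02441]
 [659.3916  338.40234]
 [631.34204 404.60114]]
handle 401 [0.47602814 0.28502157] [0.89445617 0.44715563] -0.17285294848853763 0.18668135157668936
ends [-0.17285295 -0.16592346  0.18763751  0.19149335] [0.32141875 0.2077294 ] [0.64731054 0.3706489 ]
side ledge ((686.2092895507812, -135.41136169433594), (304.75927734375, 202.22862243652344), 82.41602325439453) [[ 565.8685    -273.11307  ]
 [ 766.3281    -299.80304  ]
 [ 806.55005      2.2903442]
 [ 606.09045     28.980316 ]] 0.11588090436066689
rest 106 [ 0.53174215 -0.11778955  0.04963369] ((532.363525390625, -116.47185516357422), (46.26068878173828, 22.357025146484375), 82.96158599853516)
scr ((441.8577880859375, 388.43505859375), (364.1259460449219, 269.0188903808594), 22.61870574951172) [[222.06638 442.57782]
 [325.53012 194.25064]
 [661.6492  334.2923 ]
 [558.1854  582.6195 ]]
handle 379 [0.44186248 0.30964371] [-0.3604936  -0.93276169] -0.1779889546633475 0.14504567973584073
ends [-0.17798895 -0.16652823  0.14374955  0.1476602 ] [0.50602635 0.47566498] [0.38863192 0.17191193]
```

View pics/c1.png

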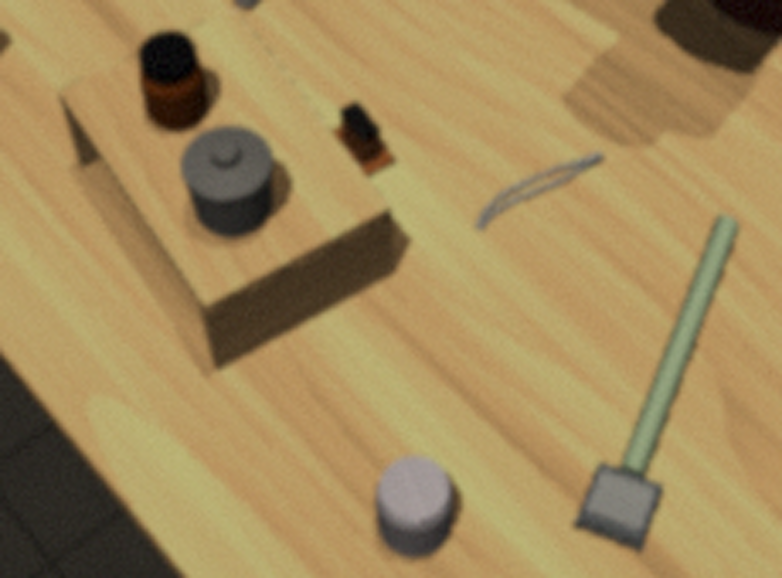

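The crop shows the rest's black top at about (358,122) with its foot, in front of the ledge's front edge. The tweezer runs (480,225)–(600,158). The handle runs (728,222) to (635,470), then the head.

```bash
cat >> h.py <<'E'
from scipy.spatial.transform import Rotation as R
def go(x,y,z,yaw,n=1):
    """per-row values for n rows from the measured pose to the tool-down target with tool x at yaw (deg)"""
    s=manip.state();q=np.array(s['tool_rot']);r=R.from_quat(q[[1,2,3,0]])
    a=np.radians(yaw);T=R.from_matrix([[np.cos(a),np.sin(a),0],[np.sin(a),-np.cos(a),0],[0,0,-1]])
    d=r.inv().apply(np.array([x,y,z])-s['tool_pos'])/.12; w=(r.inv()*T).as_rotvec()/.15
    ex=r.as_matrix()[:,0]
    print('t',s['time'],'pos',s['tool_pos'].round(4),'yaw',np.degrees(np.arctan2(ex[1],ex[0])).round(2),'F',s['contact_force'].round(2),'T',s['ft_torque'].round(3),'g',round(s['gripper_width'],3),round(s['grasp_force'],1))
    print('shift',(d/n).round(4),'turn',(w/n).round(4),'total',d.round(3),w.round(3))
E
python3 - <<'E'
from m import *
for n in('scene','side'):
    f=load(n);P=cloud(f).reshape(-1,3);B=f['pixels'].reshape(-1,3).astype(int)
    g=(B[:,1]>B[:,2]+8)&(B[:,1]>B[:,0]+8)
    a=np.array([.32,.208]);d=np.array([.8945,.4472]);nrm=np.array([-d[1],d[0]])
    s=(P[:,:2]-a)@d;t=(P[:,:2]-a)@nrm
    k=g&(s>-.03)&(s<.31)&(abs(t)<.03)&(P[:,2]>.022)&(P[:,2]<.04)
    q=P[k,:2];m=q.mean(0);_,_,V=np.linalg.svd(q-m);V=V[0]*np.sign(V[0,0]);u=(q-m)@V
    print(n,len(q),m,np.degrees(np.arctan2(V[1],V[0])),m+V*u.min(),m+V*u.max())
    k=(s>.25)&(s<.4)&(abs(t)<.06)&(P[:,2]>.015)&(P[:,2]<.03)&~g
    r=cv2.minAreaRect(P[k,:2].astype(np.float32)*1000);print('head',r)
go(.53,.31,.23,26,18)
E
```

```text
scene 391 [0.46606369 0.28010305] 26.414622632527724 [0.32640276 0.21073033] [0.58981362 0.34157241]
head ((596.595947265625, 344.79974365234375), (114.6207046508789, 63.520118713378906), 27.524688720703125)
side 323 [0.44853555 0.2633383 ] 26.711988471296536 [0.32310988 0.20022287] [0.58745946 0.33324617]
head ((597.028076171875, 342.32000732421875), (108.11843872070312, 64.5059814453125), 27.36461067199707)
t 0.1 pos [ 0.2005 -0.5914  0.2302] yaw 18.72 F [ 0.27  0.05 -0.29] T [ 0.03   0.003 -0.01 ] g 0.999 0.0
shift [ 0.2784 -0.3462  0.0008] turn [-0.0007 -0.0001 -0.047 ] total [ 5.011 -6.232  0.014] [-0.012 -0.003 -0.847]
```

Request:
move_arm:
  plan:
    - [[0.25,-0.31,0,0,0,0,0],[0.25,-0.31,0,0,0,0,0],[0.25,-0.31,0,0,0,0,0],[0.25,-0.31,0,0,0,0,0],[0.25,-0.31,0,0,0,0,0],[0.25,-0.31,0,0,0,0,0],[0.25,-0.31,0,0,0,0,0],[0.25,-0.31,0,0,0,0,0],[0.25,-0.31,0,0,0,0,0],[0.25,-0.31,0,0,0,0,0]]

```text
time: 1.35
tool_pos: [0.3654, -0.1417, 0.2309]
tool_rot: [-0.0, 0.987, 0.162, 0.0]
contact_force: [0.9, -0.3, -0.1]
gripper_width: 0.997
grasp_force: 0.0
```

Request:
move_arm:
  plan:
    - [[0.25,-0.31,0,0,0,0,0],[0.25,-0.31,0,0,0,0,0],[0.25,-0.31,0,0,0,0,0],[0.25,-0.31,0,0,0,0,0],[0.25,-0.31,0,0,0,0,0],[0.25,-0.31,0,0,0,0,0],[0.25,-0.31,0,0,0,0,0],[0.25,-0.31,0,0,0,0,0],[0.25,-0.31,0,0,0,0,0],[0,0,0,0,0,-0.9,0]]

```text
time: 2.6
tool_pos: [0.5135, 0.2629, 0.2301]
tool_rot: [-0.0, 0.973, 0.232, -0.001]
contact_force: [-0.5, -0.4, -0.6]
gripper_width: 0.998
grasp_force: 0.0
```

```bash
python3 - <<'E'
from h import *
go(.528,.307,.1,26.5,1)
f=grab('wrist','w1.png');print(f['view'].round(3),f['vfov'],f['cx'],f['cy'])
E
```

```text
t 2.6 pos [0.5135 0.2629 0.2301] yaw 26.87 F [-0.53 -0.37 -0.58] T [-0.018  0.019 -0.027] g 0.998 0.0
shift [ 0.2754 -0.2726  1.0842] turn [-0.0045  0.0113  0.0425] total [ 0.275 -0.273  1.084] [-0.004  0.011  0.043]
[[ 0.451 -0.893 -0.001  0.004]
 [-0.846 -0.428  0.319  0.506]
 [-0.285 -0.144 -0.948  0.564]
 [ 0.     0.     0.     1.   ]] 65.70646984690485 259.4553695262871 191.4661482906919
```

View pics/w1.png

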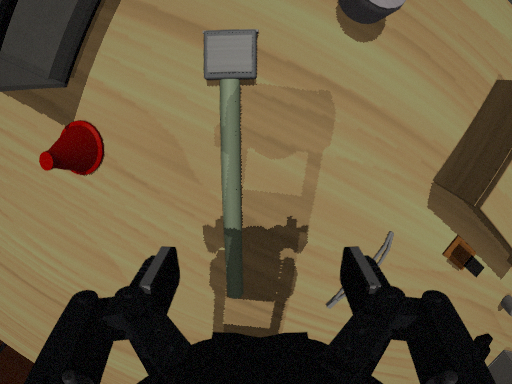

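The wrist view shows the handle's centre line running from about (235,295) to (230,80), and the head at (204–257,30–80).

```bash
cat > w.py <<'E'
from h import *
def wl(f=None):
    f=f or load('wrist');B=f['pixels'].astype(int)
    v,u=np.nonzero((B[...,1]>B[...,2]+6)&(B[...,1]>B[...,0]+6)&(f['depth']>0))
    P=pts(f,list(zip(u,v)),True);k=(P[:,2]>.02)&(P[:,2]<.045);P=P[k]
    m=np.median(P,0)[:2];k=np.linalg.norm(P[:,:2]-m,axis=1)<.25;P=P[k]
    m=P[:,:2].mean(0);_,_,V=np.linalg.svd(P[:,:2]-m);V=V[0]*np.sign(V[0,0])
    s=(P[:,:2]-m)@V;return len(P),m,np.degrees(np.arctan2(V[1],V[0])),m+V*s.min(),m+V*s.max(),P
if __name__=='__main__':
    r=wl();print(r[:-1],np.median(r[-1][:,2]))
    print(pts(load('wrist'),[(204,31),(257,31),(230,33),(230,70)],True))
E
python3 w.py
```

```text
(2753, array([0.49822395, 0.29474779]), np.float64(26.402158749679167), array([0.32209012, 0.20730592]), array([0.58904259, 0.33983482])) 0.030325661887247446
[[0.62840072 0.39485073 0.01653481]
 [0.65501804 0.33820284 0.01449266]
 [0.63807248 0.3645756  0.02074451]
 [0.59781846 0.34386024 0.02471038]]
```

```bash
python3 - <<'E'
from h import *
go(.5281,.3096,.004,26.4,1)
E
```

```text
t 2.65 pos [0.5133 0.2618 0.2302] yaw 27.0 F [-0.38  0.36 -0.18] T [ 0.004 -0.018  0.015] g 1.003 0.0
shift [ 0.2945 -0.2984  1.8844] turn [-0.0017  0.0133  0.0693] total [ 0.294 -0.298  1.884] [-0.002  0.013  0.069]
```

Request:
move_arm:
  plan:
    - [[0.1,-0.1,0,0,0,0.07,0.3],[0.1,-0.1,0.1,0,0,0,0.3],[0.094,-0.098,0.25,0,0,0,0.3],[0,0,0.3,0,0,0,0.3],[0,0,0.3,0,0,0,0.3],[0,0,0.3,0,0,0,0.3],[0,0,0.25,0,0,0,0.3],[0,0,0.2,0,0,0,0.3],[0,0,0.05,0,0,0,0.3],[0,0,0,0,0,0,0.3]]

```text
time: 3.9
tool_pos: [0.5295, 0.3082, 0.021]
tool_rot: [0.0, 0.975, 0.224, -0.0]
contact_force: [0.2, -0.1, 0.5]
gripper_width: 0.702
grasp_force: 0.0
```

```bash
python3 - <<'E'
from h import *
go(.5281,.3096,.004,26.4,1)
E
```

```text
t 3.9 pos [0.5295 0.3082 0.021 ] yaw 25.83 F [ 0.15 -0.1   0.46] T [-0.005  0.032  0.008] g 0.702 0.0
shift [-0.0052 -0.0151  0.1414] turn [-0.0006  0.004  -0.0661] total [-0.005 -0.015  0.141] [-0.001  0.004 -0.066]
```

Request:
move_arm:
  plan:
    - [[-0.005,-0.015,0.07,0,0,-0.06,0.3],[0,0,0.07,0,0,0,0.3],[0,0,0,0,0,0,1],[0,0,0,0,0,0,1],[0,0,0,0,0,0,1],[0,0,0,0,0,0,1],[0,0,0,0,0,0,1],[0,0,0,0,0,0,1],[0,0,0,0,0,0,1],[0,0,0,0,0,0,1]]

```text
time: 5.15
tool_pos: [0.5284, 0.3096, 0.0049]
tool_rot: [-0.0, 0.974, 0.228, 0.0]
contact_force: [-0.8, 0.5, 2.7]
gripper_width: 0.258
grasp_force: 59.4
```

```bash
cat >> h.py <<'E'
def ft(n=6):
    a=[]
    for i in range(n):
        manip.grab_frame('wrist');s=manip.state();a.append(np.r_[s['contact_force'],s['ft_torque']])
    a=np.array(a);s=manip.state();q=np.array(s['tool_rot']);r=R.from_quat(q[[1,2,3,0]]);m=a.mean(0)
    print('F',m[:3].round(3),'T',m[3:].round(4),'sd',a.std(0).round(3),'tool F',r.inv().apply(m[:3]).round(3),'T',r.inv().apply(m[3:]).round(4))
E
python3 - <<'E'
from h import *
ft(8);go(.5281,.3096,.004,26.4,1)
E
```

```text
F [-1.183 -0.017  5.013] T [ 0.0419  0.2358 -0.0078] sd [0.505 0.26  0.441 0.05  0.042 0.037] tool F [-1.065 -0.51  -5.014] T [ 0.1423 -0.1927  0.0079]
t 5.55 pos [0.5285 0.3096 0.0049] yaw 26.37 F [-1.36 -0.43  4.96] T [0.029 0.26  0.025] g 0.26 59.5
shift [-0.0027 -0.0017  0.0073] turn [-0.0001 -0.0033 -0.0034] total [-0.003 -0.002  0.007] [-0.    -0.003 -0.003]
```

Request:
move_arm:
  plan:
    - [[0,0,-0.02,0,0,0,1],[0,0,-0.03,0,0,0,1],[0,0,-0.03,0,0,0,1],[0,0,-0.02,0,0,0,1],[0,0,0,0,0,0,1],[0,0,0,0,0,0,1],[0,0,0,0,0,0,1],[0,0,0,0,0,0,1],[0,0,0,0,0,0,1],[0,0,0,0,0,0,1]]

```text
time: 6.8
tool_pos: [0.5282, 0.3095, 0.0165]
tool_rot: [0.0, 0.974, 0.228, -0.0]
contact_force: [-0.8, 0.8, -3.7]
gripper_width: 0.258
grasp_force: 58.9
```

```bash
python3 - <<'E'
from h import *
from w import wl
ft(10);go(.5281,.3096,.004,26.4,1)
r=wl(grab('wrist','w2.png'));P=r[-1];print(r[:-1]);d=np.array([np.cos(np.radians(r[2])),np.sin(np.radians(r[2]))])
s=(P[:,:2]-[.5281,.3096])@d
for a in np.arange(-.2,.1,.02):
    k=(s>a)&(s<a+.02)
    if k.sum()>10: print(round(a+.01,3),k.sum(),np.percentile(P[k,2],[50,80]).round(4))
E
```

```text
F [ 0.28   0.06  -4.516] T [ 0.0101 -0.0191 -0.0161] sd [0.486 0.353 0.575 0.025 0.018 0.031] tool F [0.277 0.071 4.516] T [0.0005 0.0216 0.0161]
t 7.3 pos [0.5282 0.3094 0.0165] yaw 26.37 F [-0.56  0.41 -4.43] T [ 0.031 -0.023 -0.013] g 0.262 58.9
shift [-0.0005 -0.0017  0.1043] turn [-0.     -0.0002 -0.0033] total [-0.    -0.002  0.104] [-0.    -0.    -0.003]
(7715, array([0.55544844, 0.32322777]), np.float64(26.265666938492004), array([0.48572098, 0.28881829]), array([0.58898847, 0.33977929]))
-0.05 20 [0.0381 0.0397]
-0.03 462 [0.0421 0.043 ]
-0.01 410 [0.042  0.0429]
0.01 1601 [0.0421 0.043 ]
0.03 1940 [0.0421 0.0431]
0.05 2264 [0.0422 0.0431]
0.07 1018 [0.0416 0.0429]
```

The wrist camera and force readings say it hangs level, with the balance point about 5 mm behind the grip. I'll set it down, take an unloaded baseline, shift back 5 mm and test again.

Request:
move_arm:
  plan:
    - [[0,0,0.03,0,0,0,1],[0,0,0.03,0,0,0,1],[0,0,0.02,0,0,0,1],[0,0,0.015,0,0,0,1],[0,0,0,0,0,0,1],[0,0,0,0,0,0,0.5],[0,0,0,0,0,0,0.5],[0,0,0,0,0,0,0.5],[0,0,0,0,0,0,0.5],[0,0,0,0,0,0,0.5]]

```text
time: 8.6
tool_pos: [0.5283, 0.3095, 0.0052]
tool_rot: [-0.0, 0.974, 0.228, 0.0]
contact_force: [0.1, -0.6, 0.3]
gripper_width: 0.5
grasp_force: 0.0
```

```bash
python3 - <<'E'
from h import *
ft(12);go(.5281-.0045,.3096-.0022,.005,26.4,1)
E
```

```text
F [-0.092  0.009 -0.017] T [-0.0047  0.0106 -0.014 ] sd [0.321 0.318 0.437 0.03  0.039 0.025] tool F [-0.078 -0.049  0.017] T [ 0.0005 -0.0116  0.014 ]
t 9.2 pos [0.5282 0.3095 0.0051] yaw 26.37 F [ 0.13  0.12 -0.56] T [-0.038  0.016  0.035] g 0.499 0.0
shift [-0.0423 -0.0019  0.001 ] turn [ 0.0001 -0.0002 -0.003 ] total [-0.042 -0.002  0.001] [ 0.    -0.    -0.003]
```

Request:
move_arm:
  plan:
    - [[-0.05,0,0,0,0,0,0.5],[0,0,0,0,0,0,1],[0,0,0,0,0,0,1],[0,0,0,0,0,0,1],[0,0,0,0,0,0,1],[0,0,0,0,0,0,1],[0,0,-0.03,0,0,0,1],[0,0,-0.04,0,0,0,1],[0,0,-0.04,0,0,0,1],[0,0,0,0,0,0,1]]

```text
time: 10.45
tool_pos: [0.5233, 0.307, 0.0189]
tool_rot: [-0.0, 0.974, 0.228, 0.001]
contact_force: [-0.3, 0.2, -4.1]
gripper_width: 0.26
grasp_force: 59.0
```

```bash
python3 - <<'E'
from h import *
manip.grab_frame('wrist')
ft(40);go(.5281-.0045,.3096-.0022,.005,26.4,1)
E
```

```text
F [-0.009  0.    -4.3  ] T [-0.0059  0.0039 -0.0052] sd [0.528 0.502 0.428 0.026 0.027 0.03 ] tool F [-8.0e-03 -4.0e-03  4.3e+00] T [-0.0035 -0.0061  0.0052]
t 12.5 pos [0.5229 0.3068 0.0183] yaw 26.38 F [ 0.36  1.29 -4.08] T [-0.024  0.026  0.045] g 0.256 59.0
shift [ 0.0078 -0.0017  0.111 ] turn [ 0.     -0.0002 -0.0028] total [ 0.008 -0.002  0.111] [ 0.    -0.    -0.003]
```

```bash
python3 - <<'E'
from m import *
e=np.radians(-7.55);ex=np.array([np.cos(e),np.sin(e)]);ey=np.array([-ex[1],ex[0]])
for n in('scene','side'):
    P=cloud(load(n)).reshape(-1,3);q=P[(P[:,2]>.135)&(P[:,2]<.215)];d=q[:,:2]-[.5325,-.1155]
    x,y=d@ex,d@ey;k=(x>.04)&(x<.27)&(abs(y)<.16)
    x,y,z=x[k],y[k],q[k,2]
    for m in(y>.0,y<=.0): print(n,m.sum(),'x',x[m].min(),x[m].max(),'y',y[m].min(),y[m].max(),'z',z[m].max()) if m.sum() else 0
print(manip.state()['joint_pos'].round(3))
go(.439,.018,.067,-7.5,1)
E
```

```text
scene 655 x 0.13873637588309762 0.21986519859898912 y 0.02694403768234135 0.1130233524011469 z 0.2085303887257992
scene 433 x 0.13672888662623248 0.1979255026118985 y -0.09086778373856333 -0.030550469215112695 z 0.2079804643152292
side 772 x 0.13513238517000403 0.21924386820490765 y 0.025040862202660417 0.11045464537223404 z 0.2065707758202976
side 682 x 0.1349843220607401 0.19285362664250363 y -0.09554995317591224 -0.03636825105797717 z 0.20515001030553304
[ 0.408  0.229  1.799 -0.     1.113  1.518]
t 12.5 pos [0.5229 0.3068 0.0183] yaw 26.38 F [ 0.36  1.29 -4.08] T [-0.024  0.026  0.045] g 0.256 59.0
shift [-1.6952  1.8457 -0.4057] turn [-0.0000e+00 -2.0000e-04  3.9417e+00] total [-1.695  1.846 -0.406] [-0.    -0.     3.942]
```

Request:
move_arm:
  plan:
    - [[0,0,-0.08,0,0,0,1],[0,0,-0.12,0,0,0,1],[0,0,-0.12,0,0,0.2,1],[0,0,-0.09,0,0,0.55,1],[0,0,0,0,0,0.6,1],[0,0,0,0,0,0.6,1],[0,0,0,0,0,0.6,1],[0,0,0,0,0,0.6,1],[0,0,0,0,0,0.5,1],[0,0,0,0,0,0.3,1]]

```text
time: 13.75
tool_pos: [0.5234, 0.307, 0.069]
tool_rot: [-0.0, 0.998, -0.067, 0.001]
contact_force: [0.6, -0.2, -3.5]
gripper_width: 0.256
grasp_force: 59.0
```

```bash
python3 - <<'E'
from h import *
go(.439,.018,.067,-7.5,1)
E
```

```text
t 13.75 pos [0.5234 0.307  0.069 ] yaw -7.73 F [ 0.56 -0.15 -3.46] T [0.    0.011 0.026] g 0.256 59.0
shift [-0.3727  2.4811  0.0136] turn [-0.0058 -0.0093 -0.0265] total [-0.373  2.481  0.014] [-0.006 -0.009 -0.026]
```

Request:
move_arm:
  plan:
    - [[-0.03,0.1,0,0,0,0,1],[-0.04,0.25,0,0,0,0,1],[-0.05,0.32,0,0,0,0,1],[-0.05,0.34,0,0,0,0,1],[-0.05,0.34,0,0,0,0,1],[-0.05,0.34,0,0,0,0,1],[-0.04,0.32,0,0,0,0,1],[-0.04,0.27,0,0,0,0,1],[-0.02,0.15,0,0,0,0,1],[0,0.05,0,0,0,0,1]]

```text
time: 15.0
tool_pos: [0.4392, 0.0166, 0.068]
tool_rot: [0.0, 0.998, -0.067, 0.0]
contact_force: [0.9, -0.2, -4.3]
gripper_width: 0.259
grasp_force: 59.4
```

```bash
python3 - <<'E'
from h import *
go(.439,.018,.067,-7.5,1)
f=grab('wrist','w3.png')
E
```

```text
t 15.0 pos [0.4392 0.0166 0.068 ] yaw -7.67 F [ 0.9  -0.2  -4.33] T [ 0.014 -0.01   0.023] g 0.259 59.4
shift [-0.0031 -0.0116  0.0081] turn [ 0.0005 -0.0061 -0.0196] total [-0.003 -0.012  0.008] [ 0.    -0.006 -0.02 ]
```

View pics/w3.png

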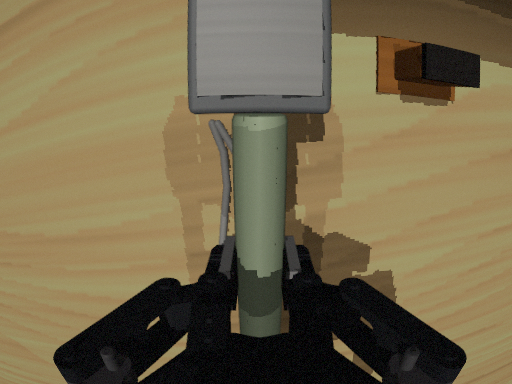

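The wrist view shows the rest's black top spanning (423,43)–(479,86), its wooden side left of that, and the scraper held straight, with the head at (190–330, 0–110).

```bash
cat > r.py <<'E'
from w import *
def rest(f,box):
    uv=[(u,v) for v in range(box[2],box[3]) for u in range(box[0],box[1]) if f['depth'][v,u]>0]
    P=pts(f,uv,True);q=P[abs(P[:,2]-.05)<.005]
    return len(q),q.mean(0),cv2.minAreaRect(q[:,:2].astype(np.float32)*1000)
def handle(f):
    B=f['pixels'].astype(int);v,u=np.nonzero((B[...,1]>B[...,2]+6)&(B[...,1]>B[...,0]+6)&(f['depth']>0))
    P=pts(f,list(zip(u,v)),True);P=P[(P[:,2]>.06)&(P[:,2]<.12)]
    tp=np.array(manip.state()['tool_pos']);m=P.mean(0);_,_,V=np.linalg.svd(P[:,:2]-m[:2]);V=V[0]*np.sign(V[0,0])
    s=(P[:,:2]-tp[:2])@V;c=[]
    for a in np.arange(0,.08,.01):
        k=(s>a)&(s<a+.01)
        if k.sum()>30:
            n=(P[k,:2]-tp[:2])@[-V[1],V[0]];c.append((a+.005,np.percentile(n,2)/2+np.percentile(n,98)/2,np.percentile(P[k,2],95)))
    c=np.array(c);print('handle pca yaw',np.degrees(np.arctan2(V[1],V[0])),'edge-mid slope deg',np.degrees(np.polyfit(c[:,0],c[:,1],1)[0]),'offset',c[:,1].mean(),'pitch deg',np.degrees(np.polyfit(c[:,0],c[:,2],1)[0]),'top z',c[:,2].round(4))
if __name__=='__main__':
    f=load('wrist');print(rest(f,(405,490,35,95)));handle(f)
E
python3 r.py
```

```text
(2016, array([ 0.5315981 , -0.11351442,  0.04972311]), ((531.4962158203125, -116.0072021484375), (45.86404037475586, 22.427204132080078), 82.74176025390625))
handle pca yaw -7.3677421388099775 edge-mid slope deg 1.7552190886655168 offset -0.00031873461446401254 pitch deg -0.3998512921949183 top z [0.0954 0.0953 0.095  0.095  0.095  0.095  0.0951 0.0946]
```

Request:
move_arm:
  plan:
    - [[0,0.05,0,0,0,-0.02,1],[0,0.12,0,0,0,0,1],[0,0.16,0,0,0,0,1],[0,0.18,0,0,0,0,1],[0,0.17,0,0,0,0,1],[0,0.15,0,0,0,0,1],[0,0.1,0,0,0,0,1],[0,0.06,0,0,0,0,1],[0,0,0,0,0,0,1],[0,0,0,0,0,0,1]]

```text
time: 16.3
tool_pos: [0.4243, -0.0998, 0.0674]
tool_rot: [-0.0, 0.998, -0.064, -0.0]
contact_force: [-0.4, 0.0, -4.6]
gripper_width: 0.257
grasp_force: 59.5
```

```bash
python3 - <<'E'
from r import *
go(.531,-.1159,.068,-7.5,1);f=grab('wrist');handle(f);f=grab('side','d2.png')
a=f['pixels'][170:330,180:400];cv2.imwrite('pics/d2c.png',cv2.resize(a,None,fx=3.4,fy=3.4,interpolation=cv2.INTER_CUBIC))
E
```

```text
t 16.3 pos [ 0.4243 -0.0998  0.0674] yaw -7.38 F [-0.37  0.04 -4.6 ] T [ 0.013  0.034 -0.019] g 0.257 59.5
shift [ 0.899   0.0188 -0.0048] turn [-0.0021  0.001   0.0143] total [ 0.899  0.019 -0.005] [-0.002  0.001  0.014]
handle pca yaw -7.148877779942306 edge-mid slope deg 0.12679515063038146 offset 0.00020634143327912988 pitch deg -0.3100427401511276 top z [0.0948 0.0946 0.0944 0.0943 0.0944 0.0945 0.0944 0.0943]
```

View pics/d2c.png

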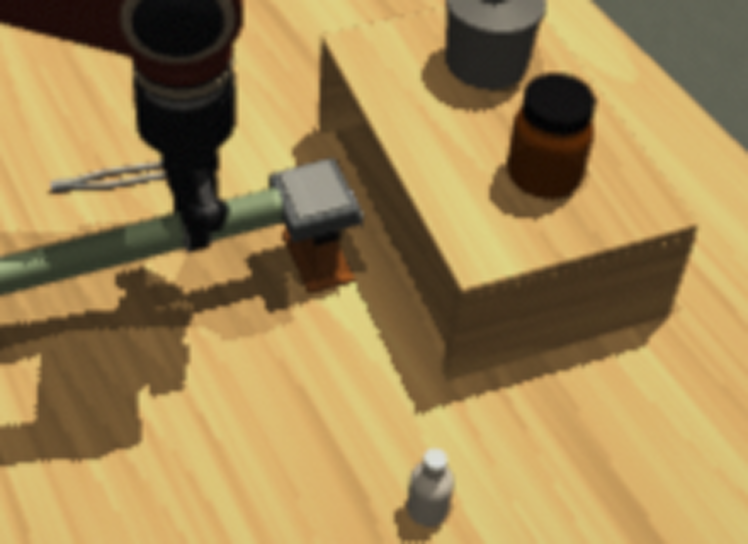

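The side crop shows the scraper level above the rest: the head at (315,200) over the block at (320,250), just before the ledge's front edge. Now straight in.

Request:
move_arm:
  plan:
    - [[0.04,0.019,0,0,0,0.014,1],[0.08,0,0,0,0,0,1],[0.12,0,0,0,0,0,1],[0.14,0,0,0,0,0,1],[0.14,0,0,0,0,0,1],[0.14,0,0,0,0,0,1],[0.12,0,0,0,0,0,1],[0.08,0,0,0,0,0,1],[0.04,0,0,0,0,0,1],[0,0,0,0,0,0,1]]

```text
time: 17.65
tool_pos: [0.5311, -0.1166, 0.0674]
tool_rot: [-0.0, 0.998, -0.066, -0.0]
contact_force: [0.2, -0.1, -4.9]
gripper_width: 0.257
grasp_force: 59.5
```

```bash
python3 - <<'E'
from r import *
f=grab('wrist');handle(f);ft(30);go(.531,-.1159,.0555,-7.5,1)
E
```

```text
handle pca yaw -6.735682738181888 edge-mid slope deg -0.532128182444852 offset 0.00014016716042400558 pitch deg -0.8768461835547612 top z [0.0949 0.095  0.0944 0.0945 0.0944]
F [-9.000e-03 -4.000e-03 -4.473e+00] T [0.0078 0.0095 0.0067] sd [0.569 0.497 0.47  0.027 0.032 0.025] tool F [-0.008  0.005  4.473] T [ 0.0065 -0.0104 -0.0067]
t 19.2 pos [ 0.5311 -0.1166  0.0675] yaw -7.52 F [-0.25  0.83 -4.81] T [ 0.019  0.027 -0.008] g 0.252 59.5
shift [-0.0012 -0.0054  0.1   ] turn [-0.0001  0.0001 -0.0028] total [-0.001 -0.005  0.1  ] [-0.     0.    -0.003]
```

Request:
move_arm:
  plan:
    - [[-0.006,-0.005,0.01,0,0,0,1],[0,0,0.02,0,0,0,1],[0,0,0.02,0,0,0,1],[0,0,0.02,0,0,0,1],[0,0,0.01,0,0,0,1],[0,0,0.008,0,0,0,1],[0,0,0.006,0,0,0,1],[0,0,0.004,0,0,0,1],[0,0,0,0,0,0,1],[0,0,0,0,0,0,1]]

```text
time: 20.45
tool_pos: [0.5305, -0.1159, 0.0558]
tool_rot: [0.0, 0.998, -0.066, 0.0]
contact_force: [-0.1, -0.2, -3.9]
gripper_width: 0.263
grasp_force: 59.5
```

```bash
python3 - <<'E'
from r import *
ft(5);go(.531,-.1159,.0555,-7.5,1)
E
```

```text
F [ 0.263 -0.123 -4.409] T [-0.0179 -0.0011  0.0331] sd [0.247 0.314 0.364 0.027 0.017 0.022] tool F [0.276 0.087 4.409] T [-0.0176  0.0034 -0.0331]
t 20.7 pos [ 0.5305 -0.1159  0.0558] yaw -7.52 F [ 0.5  -0.59 -4.21] T [-0.065 -0.026  0.003] g 0.261 59.5
shift [ 0.0045 -0.0004  0.0025] turn [ 0.0002 -0.0007 -0.0027] total [ 0.005 -0.     0.003] [ 0.    -0.001 -0.003]
```

Not touching yet, so I'm lowering further in small steps.

Request:
move_arm:
  plan:
    - [[0,0,0.004,0,0,0,1],[0,0,0.002,0,0,0,1],[0,0,0.002,0,0,0,1],[0,0,0,0,0,0,1],[0,0,0,0,0,0,1],[0,0,0,0,0,0,1],[0,0,0,0,0,0,1],[0,0,0,0,0,0,1],[0,0,0,0,0,0,1],[0,0,0,0,0,0,1]]

```text
time: 21.95
tool_pos: [0.5305, -0.1159, 0.0551]
tool_rot: [0.0, 0.998, -0.066, 0.0]
contact_force: [-4.1, 1.0, 5.3]
gripper_width: 0.257
grasp_force: 60.1
```

```bash
python3 - <<'E'
from r import *
ft(5);go(.531,-.1159,.0555,-7.5,1)
E
```

```text
F [-4.399  1.64   5.264] T [ 0.259   0.7363 -0.019 ] sd [0.328 0.14  0.512 0.034 0.011 0.018] tool F [-4.575 -1.049 -5.264] T [ 0.1603 -0.7638  0.019 ]
t 22.2 pos [ 0.5305 -0.1159  0.0551] yaw -7.52 F [-3.97  1.43  5.03] T [0.257 0.736 0.001] g 0.26 60.2
shift [ 0.0039 -0.0006 -0.0034] turn [ 0.0002 -0.0005 -0.0025] total [ 0.004 -0.001 -0.003] [ 0.    -0.    -0.003]
```

Contact, pressing with about 10 N. I'll back off a little to shed the press before releasing.

Request:
move_arm:
  plan:
    - [[0,0,-0.004,0,0,0,1],[0,0,0,0,0,0,1],[0,0,0,0,0,0,1],[0,0,0,0,0,0,1],[0,0,0,0,0,0,1],[0,0,0,0,0,0,1],[0,0,0,0,0,0,1],[0,0,0,0,0,0,1],[0,0,0,0,0,0,1],[0,0,0,0,0,0,1]]

```text
time: 23.45
tool_pos: [0.5305, -0.1159, 0.0552]
tool_rot: [0.0, 0.998, -0.066, 0.0]
contact_force: [-0.7, 0.0, -1.5]
gripper_width: 0.259
grasp_force: 60.0
```

```bash
python3 - <<'E'
from r import *
ft(5);go(.531,-.1159,.0555,-7.5,1);handle(grab('wrist'))
E
```

```text
F [ 0.091  0.017 -1.073] T [ 0.0212  0.0966 -0.0284] sd [0.472 0.656 0.536 0.021 0.03  0.024] tool F [ 0.088 -0.029  1.073] T [ 0.0083 -0.0986  0.0284]
t 23.7 pos [ 0.5305 -0.1159  0.0552] yaw -7.52 F [ 0.18  0.36 -0.41] T [ 0.029  0.052 -0.03 ] g 0.26 60.0
shift [ 0.0045 -0.0006 -0.0029] turn [ 0.0002 -0.0009 -0.0028] total [ 0.005 -0.001 -0.003] [ 0.    -0.001 -0.003]
handle pca yaw -5.966002795359563 edge-mid slope deg 10.215693043801574 offset -0.00219701337085634 pitch deg -25.457880914112167 top z [0.091  0.1091 0.0822 0.0821 0.0823]
```

Request:
move_arm:
  plan:
    - [[0,0,0,0,0,0,0.72],[0,0,0,0,0,0,0.7],[0,0,0,0,0,0,0.68],[0,0,0,0,0,0,0.66],[0,0,0,0,0,0,0.64],[0,0,0,0,0,0,0.62],[0,0,0,0,0,0,0.6],[0,0,0,0,0,0,0.6],[0,0,0,0,0,0,0.6],[0,0,0,0,0,0,0.6]]

```text
time: 25.0
tool_pos: [0.5304, -0.1159, 0.0553]
tool_rot: [-0.0, 0.998, -0.066, -0.0]
contact_force: [0.0, 0.4, -0.4]
gripper_width: 0.403
grasp_force: 0.0
```

```bash
python3 - <<'E'
from r import *
ft(5);go(.531,-.1159,.0555,-7.5,1)
f=grab('wrist','w4.png');f=grab('side');a=f['pixels'][170:330,150:370];cv2.imwrite('pics/d4.png',cv2.resize(a,None,fx=3.4,fy=3.4,interpolation=cv2.INTER_CUBIC))
E
```

```text
F [ 0.     0.095 -0.036] T [0.0013 0.0141 0.0006] sd [0.589 0.328 0.45  0.032 0.023 0.034] tool F [-0.012 -0.094  0.036] T [-0.0005 -0.0141 -0.0006]
t 25.25 pos [ 0.5304 -0.1159  0.0553] yaw -7.52 F [-0.23 -0.03  0.14] T [ 0.02   0.004 -0.034] g 0.4 0.0
shift [ 0.0046 -0.0005 -0.0018] turn [ 0.0002 -0.0003 -0.0025] total [ 0.005 -0.001 -0.002] [ 0.    -0.    -0.003]
```

View pics/d4.png

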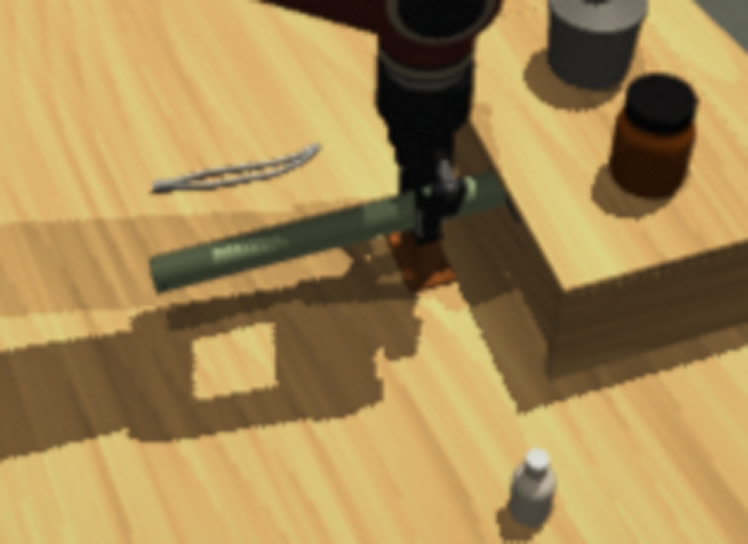

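View pics/w4.png

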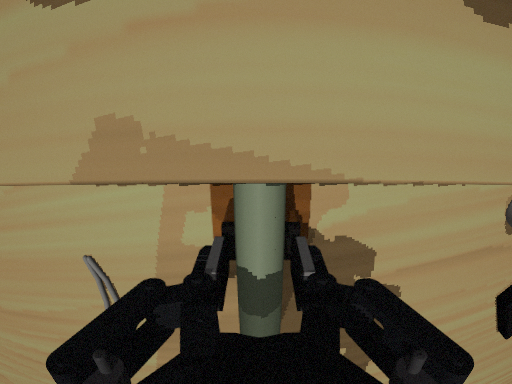

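The side crop shows the scraper level on the rest, with its tail free in the air. The wrist view shows the handle centred between the open fingers at (260,230), straight in under the ledge. Now straight up.

Request:
move_arm:
  plan:
    - [[0,0,0,0,0,0,0.45],[0,0,0,0,0,0,0.45],[0,0,-0.05,0,0,0,0.45],[0,0,-0.1,0,0,0,0.45],[0,0,-0.2,0,0,0,0.45],[0,0,-0.3,0,0,0,0.45],[0,0,-0.3,0,0,0,0.45],[0,0,-0.3,0,0,0,0.45],[0,0,-0.2,0,0,0,0.45],[0,0,-0.05,0,0,0,0.45]]

```text
time: 26.6
tool_pos: [0.5315, -0.1163, 0.2386]
tool_rot: [0.001, 0.998, -0.066, 0.002]
contact_force: [-0.5, -0.4, -0.3]
gripper_width: 0.552
grasp_force: 0.0
```

```bash
python3 - <<'E'
from m import *
go(.531,-.1159,.23,-7.5,1)
f=grab('side');f2=grab('scene')
for n,f in(('side',f),('scene',f2)):
    P=cloud(f).reshape(-1,3);B=f['pixels'].reshape(-1,3).astype(int)
    e=np.radians(-7.5);ex=np.array([np.cos(e),np.sin(e)]);ey=np.array([-ex[1],ex[0]]);d=P[:,:2]-[.532,-.116];x,y=d@ex,d@ey
    k=(B[:,1]>B[:,2]+4)&(abs(y)<.05)&(x>-.25)&(x<.05)&(P[:,2]>.06)&(P[:,2]<.1)
    for a in np.arange(-.24,.05,.04):
        j=k&(x>a)&(x<a+.04)
        if j.sum()>8: print(n,round(a+.02,2),j.sum(),'z',np.percentile(P[j,2],90).round(4),'y',y[j].mean().round(4))
    print('tail x',x[k].min())
a=f2['pixels'][110:270,120:340];cv2.imwrite('pics/s5.png',cv2.resize(a,None,fx=3.4,fy=3.4,interpolation=cv2.INTER_CUBIC))
E
```

```text
t 26.6 pos [ 0.5315 -0.1163  0.2386] yaw -7.52 F [-0.46 -0.42 -0.32] T [0.017 0.028 0.009] g 0.552 0.0
shift [-0.0051 -0.0025  0.0716] turn [ 0.0074 -0.0338 -0.0026] total [-0.005 -0.003  0.072] [ 0.007 -0.034 -0.003]
side -0.22 72 z 0.0821 y -0.0063
side -0.18 122 z 0.0822 y -0.0064
side -0.14 120 z 0.082 y -0.0066
side -0.1 108 z 0.0823 y -0.0068
side -0.06 98 z 0.0813 y -0.0073
side -0.02 109 z 0.0823 y -0.0063
side 0.02 111 z 0.0823 y -0.0056
side 0.06 26 z 0.0821 y -0.0048
tail x -0.22497230350672992
scene -0.22 33 z 0.0829 y 0.0073
scene -0.18 63 z 0.0836 y 0.007
scene -0.14 59 z 0.0817 y 0.0063
scene -0.1 56 z 0.0834 y 0.0071
scene -0.06 43 z 0.0823 y 0.0076
scene -0.02 66 z 0.0845 y 0.0075
scene 0.02 61 z 0.0822 y 0.0067
tail x -0.22262055441365863
```

View pics/s5.png

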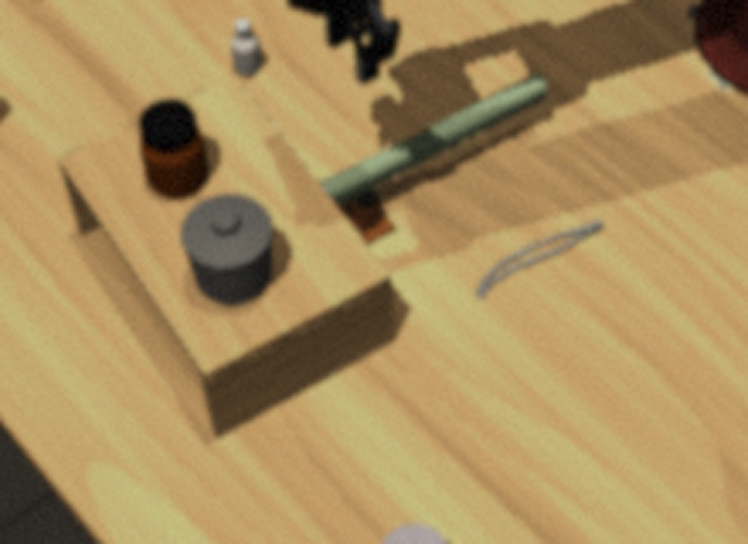

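The picture shows the scraper lying on the rest alone, with the gripper clear above at (350,30). The depth readings put it level, with its top at 82 mm all along, and pointing straight in. I'm handing it in.

```bash
python3 -c "
from plant import manip
print(manip.job_done())"
```

```text
the job is handed in; nothing more can be done
None
```

The scraper lies level and balanced on the drip rest alone, pointing straight in with its head under the ledge; the gripper is clear, and I handed the job in at about 27 s (no verdict was returned).

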